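Clear the packing scraps, fit the battery pack, switch on the test box

TASK

The hearing aid test box has just been unpacked: first clear every packing scrap (foam blocks and folded cardboard spacers) off the test box and the mat into the waste bin. Then slide the battery pack along the shoe on top of the test box, fully home against its stop so that the spring detent clicks up behind it, and after that press the rocker over to on (the end away from the robot down). Leave the hearing aid, ear mold, otoscope handle, jar and brush where they are.

Things in the scene. Friction and masses are not known exactly. Their poses are not given: they have to be found in the camera images.
- testbox: Fixed squat steel test box, 260 x 240 mm (x, y), 30 mm high, flat top (the deck). Origin: centre of its underside. +x runs along the shoe from its mouth to its end stop, roughly away from the robot. The shoe (slotted rail for the battery pack) is on the deck's +y half, centre line y = +50 mm; the black rocker on the -y half. Scraps may lie on the deck's near part.
- shoe_home (a point): On the deck, on the shoe's centre line: where the pack's origin lies when fully home (x 30, y 50, z 30 mm in the test box; same axes). Shoe: two walls 68 mm apart with lips turned inward (8 mm free under them, 47 mm between them, tops 12 mm above the deck), from 60 mm before this point to 40 mm beyond it, where a cross bar 22 mm high is the end stop.
- shoe_entry (a point): On the deck, on the shoe's centre line, 110 mm before shoe_home (same axes): a pack set down centred here, in line with the shoe, lies on flat deck with its leading edge 10 mm before the lips, between two 8 mm high guides that flare outward over the last 24 mm before the mouth. The deck's near edge is 50 mm before this point.
- detent (a joint): Spring roller in the shoe's floor, standing 4 mm proud, 49.5 mm before shoe_home: 0 m is up, 0.006 m fully down. The pack's foot rolls over it (roughly 5 N along the shoe) and it springs up behind the foot in the last 2 mm before the end stop: 0 with the pack at the stop means clicked in and held.
- rocker (a joint): Large black rocker switch, a paddle 64 x 32 mm (x, y) rocking about the test box's y axis, pivot at x 30, y -60 mm, 11 mm above the deck. 0 rad is off (far end, away from the robot, stands up), 0.36 rad is on (far end down). It stays where it is left; 20 mm from the pivot it takes about 3 N.
- rocker_far (a point): Point on the top of the rocker's far (+x) half, 20 mm from the pivot, moving with the paddle: press down here to switch on (it travels about 7 mm).
- pack: Loose battery pack, 0.17 to 0.33 kg, upright on the mat: white block 80 x 52 mm (x, y) from 14 to 54 mm above its underside, on a grey neck 40 mm wide (y) and a grey foot 80 x 64 mm, 6 mm thick. Origin: centre of the foot's underside. It slides into the shoe along its x, foot under the lips, neck between them; either end may lead.
- mat: Fixed grey fabric work mat, 260 x 230 mm (x, y), 3 mm thick, origin at the centre of its underside. Lies to the left or right of the test box.
- bin: Fixed grey plastic waste bin, open at the top, 170 x 200 mm (x, y) outside, 120 mm high, walls and floor 5 mm. Origin at the centre of its underside. Stands on the other side of the test box from the mat.
- scrap1: A loose off-white foam packing block, 70 x 40 x 32 mm (x, y, z), about 30 g, with a shallow grey mark across its top. Origin at the centre of its underside. Starts on the test box's deck, in the run-up to the shoe (always present).
- scrap2: A loose folded brown cardboard spacer, a solid-looking block 76 x 36 x 28 mm (x, y, z), about 35 g. Origin at the centre of its underside. Starts, if present, on the test box's deck on the rocker's side.
- scrap3: A loose off-white foam packing block, 70 x 40 x 32 mm (x, y, z), about 30 g, with a shallow grey mark across its top. Origin at the centre of its underside. Starts, if present, on the mat.
- scrap4: A loose folded brown cardboard spacer, a solid-looking block 76 x 36 x 28 mm (x, y, z), about 35 g. Origin at the centre of its underside. Starts, if present, on the mat.
- scrap5: A loose off-white foam packing block, 70 x 40 x 32 mm (x, y, z), about 30 g, with a shallow grey mark across its top. Origin at the centre of its underside. Starts, if present, on the mat.
- aid: Bystander: loose beige behind-the-ear hearing aid, about 60 mm long and 16 mm high, on the test box's deck behind the end stop. Not to be disturbed.
- mold: Bystander: loose grey silicone ear mold, about 30 mm long and 21 mm high, in the middle of the mat. Not to be disturbed.
- otoscope: Bystander: loose chrome otoscope handle, 150 mm long, 29 mm thick, lying behind the left part of the work area. Not to be disturbed.
- jar: Bystander: loose white drying jar, 68 mm across, 75 mm high, behind the test box. Not to be disturbed.
- brush: Bystander: loose cleaning brush, 160 mm long, lying behind the right part of the work area. Not to be disturbed.
There are look-alikes about, which are no part of the job. Leave any orange look-alike of the scrap2 alone.

How it is judged (in metres and radians):
On the way, in this order (a step that is already met when the one before it is completed fails the run):
1. every scrap present is in the waste bin (x of scrap1 in the frame of bin between -0.085 and 0.085 m and y of scrap1 in the frame of bin between -0.1 and 0.1 m and z of scrap1 in the frame of bin between -0.005 and 0.11 m and x of scrap2 in the frame of bin between -0.085 and 0.085 m and y of scrap2 in the frame of bin between -0.1 and 0.1 m and z of scrap2 in the frame of bin between -0.005 and 0.11 m and x of scrap3 in the frame of bin between -0.085 and 0.085 m and y of scrap3 in the frame of bin between -0.1 and 0.1 m and z of scrap3 in the frame of bin between -0.005 and 0.11 m and x of scrap4 in the frame of bin between -0.085 and 0.085 m and y of scrap4 in the frame of bin between -0.1 and 0.1 m and z of scrap4 in the frame of bin between -0.005 and 0.11 m and x of scrap5 in the frame of bin between -0.085 and 0.085 m and y of scrap5 in the frame of bin between -0.1 and 0.1 m and z of scrap5 in the frame of bin between -0.005 and 0.11 m), for 0.2 s.
2. the battery pack is home in the shoe with the detent up behind it (x of pack in the frame of shoe_home between -0.0045 and 0.004 m and y of pack in the frame of shoe_home between -0.004 and 0.004 m and z of pack in the frame of shoe_home between -0.004 and 0.004 m and value of joint detent below 0.0015 m and angle between the x axis of pack and the x axis of testbox, either way round below 0.08 rad), for 0.2 s.
3. the rocker is pressed to on (value of joint rocker above 0.29 rad), for 0.2 s.
At the end, for the whole second after the job is handed in: Every scrap lies in the bin (origin inside its outline, below 110 mm); the pack is at shoe_home (within 4 mm across and in height, 4.5 mm along, 0.08 rad in line) with the detent up (under 1.5 mm); the rocker is on (over 0.29 rad); scraps and pack at rest (all of step 1 and all of step 2 and value of joint rocker above 0.29 rad and linear speed of each of scrap1, scrap2, scrap3, scrap4, scrap5, pack below 0.02 m/s); the robot touches nothing.
It fails at once if the beige behind-the-ear hearing aid is disturbed (moved more than 40 mm) (distance of aid from where it was at the start of the episode above 0.04 m).
It fails at once if the grey silicone ear mold is disturbed (moved more than 40 mm) (distance of mold from where it was at the start of the episode above 0.04 m).
It fails at once if the chrome otoscope handle is disturbed (moved more than 40 mm) (distance of otoscope from where it was at the start of the episode above 0.04 m).
It fails at once if the white drying jar is disturbed (moved more than 40 mm) (distance of jar from where it was at the start of the episode above 0.04 m).
It fails at once if the cleaning brush is disturbed (moved more than 40 mm) (distance of brush from where it was at the start of the episode above 0.04 m).
Of scrap2, scrap3, scrap4, scrap5 only 2 to 4 are there at a start; the rules pass over those that are not, and their reading is None.
At some moment in a run one of scrap1, scrap2, scrap3, scrap4, scrap5 may be knocked a few centimetres aside while the robot is not near it.
Once in a run the grip may slacken for a moment while it holds something.
It also fails if it takes over 210 s, if anything falls off the work surface, if the arm or the gripper's body presses on something with over 40 N, if the wrist force passes 120 N, or if a joint passes its speed limit or range.

ROBOT

A 6-joint arm with a two-finger parallel gripper is mounted at the origin on the work surface. World frame = base frame: x ahead of the robot, y to its left, z up, the work surface at z = 0. Lengths are in mm, angles in rad, forces in N, time in s.
With the tool pointing down it reaches from about 275 to 825 mm from the base axis. Payload 4.9 kg.
Tool frame: the origin (TCP) lies at the very end of the fingers, on their centre line; the grasp point (between the pads) lies 19 mm behind it; z points along the fingers, y is the line along which they close (so a half turn about z gives the same grasp; the last joint's range is limited). The gripper opens to 85 mm and grips with 20 to 120 N. Pads are 22 mm wide; open, the fingers measure 114 mm over their backs; the gripper's body (76 mm by 85 mm) begins 54 mm behind the grasp point. The pads swing forward as they close: fully open they stand 13 mm farther back than shut.
Start: joints at [-1.413, 0.326, -0.193, 1.052, 0, 1.437], TCP at [158.234, -526.764, 231.281] pointing down, gripper open.
Joint ranges: [-2.65, 2.65], [-0.97, 1.79], [-1.3, 1.35], [-1.93, 2.1], [-1.47, 1.37], [-3.14, 3.14]. Speed limits (rad/s): [2.57, 2.57, 3.14, 3.14, 3.14, 3.14].

INTERFACE

Orientations are given as [roll, pitch, yaw] about the fixed x, y, z axes, in that order (R = Rz(yaw) Ry(pitch) Rx(roll)).
In Python, from bench import bot, solve_ik, imaging gives the robot as it stands. Calls block until the motion is done:
- bot.move_ptp(position, orientation): joint-space move of the TCP to a pose.
- bot.movel(position, rot=None, max_speed=150, threshold=None): straight line of the TCP; rot=None keeps the orientation; max_speed is the mean speed in mm/s. With threshold (N) it stops when the force on the tool has changed by that much, and returns True; else False.
- bot.move_j(angles): joint-space move.
- bot.grip(opening, effort=None): opening from 0.0 (shut) to 1.0 (fully open); effort is the grip in N (None keeps the last); returns when the fingers have stopped.
- bot.dwell(seconds).
- solve_ik(position, orientation): joint angles nearest the present ones, or None.
- bot.get_state(): the state.
- imaging.capture(name): name is "scene" or "top" or "wrist"; returns the picture (420x560x3 uint8, blue, green, red); there is no depth.
- imaging.camera_model(name): a dict with "K" (3x3 intrinsics, pixels), "position" and "rotation" of the camera in the world. Camera axes: x right, y up, looking along -z (the intrinsics and any distortion apply to the point x, -y, -z); pixel columns grow to the right and rows downward; lengths in mm; the calibration is good to about 2 mm. The wrist camera is an equidistant fisheye: a pixel r from the principal point sees the ray r / f radians off the axis. A picture is of the moment at which its call begins: read the wrist's pose just before it. camera_model takes no time and is no camera call; for the wrist camera it gives the pose at the moment of the call.
A pose or a line that the arm cannot do raises bot.IKError and nothing moves.
- bot.sign_off(): hands the job in; it is judged then, once.
The state is a dict: "t": time; "qpos": joint angles; "joint_velocities": joint speeds; "effort": joint torques, N m; "tcp_pos": TCP position; "orientation": TCP orientation; "contact_force": force on the tool from outside, world axes, zero at the start; "wrist_torque": the same for the moment, N m; "opening": opening from 0.0 (shut) to 1.0 (fully open); "gripper_force": force on a finger pad.
Only numpy, scipy, OpenCV 4.12 (cv2) and the standard library are available. Lean on these libraries where they do the work, as an engineer would, in place of code of your own. Each camera call takes 0.05 s, during which the arm holds its last target. There are 200 camera calls.

## Working session

There is one attempt and no reset: what is moved stays moved. The work goes in short steps, each a Python script; the robot and the scene stay as the last script left them, time stands still between calls to the robot, and variables do not carry over. Pictures are saved under pics/ and viewed, at most 14 in all, crops included, and the job is handed in when it is done.

```bash
ls; mkdir -p pics
python3 - <<'E'
from bench import bot, imaging
import cv2,numpy as np
np.set_printoptions(precision=4,suppress=True)
for n in ("top","scene"):
    im=imaging.capture(n); cv2.imwrite(f"pics/{n}0.png",im)
    m=imaging.camera_model(n); print(n,m)
s=bot.get_state(); print(s)
E
```

```text
pics
top {'K': array([[415.7528,   0.    , 273.6977],
       [  0.    , 415.7528, 207.508 ],
       [  0.    ,   0.    ,   1.    ]]), 'position': array([345.5843,  11.6946, 927.8452]), 'rotation': array([ 0.2288,  0.0041, -1.5154])}
scene {'K': array([[461.6171,   0.    , 280.5787],
       [  0.    , 461.6171, 207.8939],
       [  0.    ,   0.    ,   1.    ]]), 'position': array([1389.9549, -325.9105,  618.3651]), 'rotation': array([1.0353, 0.0193, 1.1929])}
{'t': 0.1, 'qpos': array([-1.4132,  0.3269, -0.1935,  1.052 , -0.    ,  1.4366]), 'joint_velocities': array([ 0.0023, -0.0013,  0.0015,  0.0001,  0.0005,  0.0003]), 'effort': array([  0.0004, -44.4239,  26.3038,   0.0079,  -0.0001,   0.    ]), 'tcp_pos': array([ 158.1496, -526.2274,  230.5821]), 'orientation': array([-3.14  , -0.0002,  0.2918]), 'contact_force': array([-0.0259,  0.2426, -0.0374]), 'wrist_torque': array([-0.0493,  0.0013, -0.0245]), 'gripper_force': 0.0, 'opening': 0.9996552771945132}
```

View pics/top0.png

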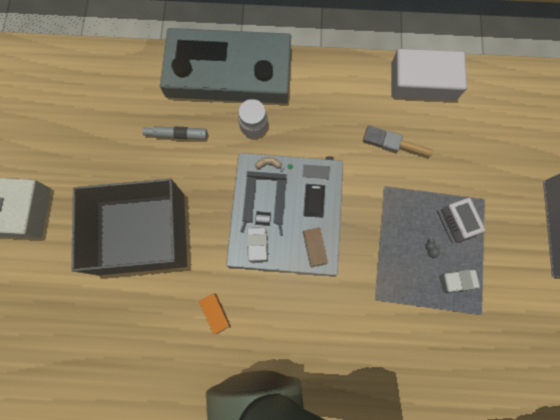

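View pics/scene0.png

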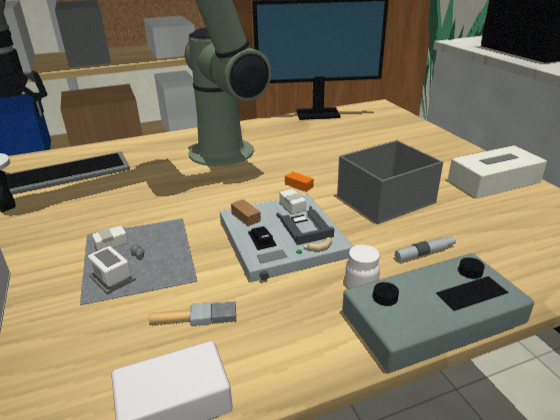

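The top view shows these candidates:
- **Foam on the deck:** (257,245).
- **Brown cardboard on the deck:** (316,247).
- **Foam on the mat:** (462,281).
- **Pack on the mat:** (465,218), a white block on a grey foot, so it could be taken for foam.
- **Orange decoy:** (214,314), to be left alone.

The white boxes at the picture's edges are scenery. By the description, the scraps are the two foam blocks and the brown block.

```bash
cat > h.py <<'E'
from bench import bot, solve_ik, imaging
import cv2, numpy as np
from scipy.spatial.transform import Rotation as Ro
np.set_printoptions(precision=3,suppress=True)
def cam(n):
    m=imaging.camera_model(n); r=np.array(m["rotation"])
    R=r if r.shape==(3,3) else Ro.from_euler("xyz",r).as_matrix()
    return m["K"],np.array(m["position"]),R
def rays(c,px,fish=False):
    K,p,R=c; px=np.asarray(px,float).reshape(-1,2)
    u=(px-K[:2,2])/[K[0,0],K[1,1]]
    if fish:
        th=np.linalg.norm(u,axis=1,keepdims=True)+1e-12
        d=np.hstack([u/th*np.sin(th),np.cos(th)])
    else: d=np.hstack([u,np.ones((len(u),1))])
    return (d*[1,-1,-1])@R.T
def onplane(c,px,z,fish=False):
    d=rays(c,px,fish); p=c[1]
    return (p+d*((z-p[2])/d[:,2:]))[:,:2]
def project(c,P,fish=False):
    K,p,R=c; q=((np.atleast_2d(P)-p)@R)*[1,-1,-1]
    if fish:
        rho=np.linalg.norm(q[:,:2],axis=1,keepdims=True); th=np.arctan2(rho,q[:,2:])
        u=q[:,:2]/rho*th
    else: u=q[:,:2]/q[:,2:]
    return u*[K[0,0],K[1,1]]+K[:2,2]
def blobs(mask,amin=150):
    mask=cv2.morphologyEx(mask.astype(np.uint8)*255,cv2.MORPH_CLOSE,np.ones((3,3)))
    return [k for k in cv2.findContours(mask,cv2.RETR_EXTERNAL,cv2.CHAIN_APPROX_NONE)[0] if cv2.contourArea(k)>amin]
def rect(c,k,z,fish=False):
    "min-area rectangle of a contour cast on plane z: centre, (long, short), yaw of long side"
    w=onplane(c,k.reshape(-1,2),z,fish).astype(np.float32)
    (x,y),(a,b),t=cv2.minAreaRect(w)
    if a<b: a,b,t=b,a,t+90
    return np.array([x,y]),(a,b),np.radians((t+90)%180-90)
E
python3 - <<'E'
from h import *
im=cv2.imread("pics/top0.png"); c=cam("top")
hsv=cv2.cvtColor(im,cv2.COLOR_BGR2HSV); h,s,v=[hsv[...,i].astype(int) for i in range(3)]
def show(n,mask,z,amin=120):
    for k in blobs(mask,amin):
        x,y,w,hh=cv2.boundingRect(k)
        if 200<x+w/2<500 and 140<y+hh/2<330: print(n,(x+w//2,y+hh//2),cv2.contourArea(k),*rect(c,k,z))
show("white",(v>150)&(s<60),62,120)
show("brown",(h<15)&(s>80)&(v<130),58)
# deck: grey bluish
show("deck",(s<70)&(v>95)&(h>60),30,3000)
show("mat",(s<60)&(v>45)&(v<110),3,4000)
for p in [(257,245),(316,230),(316,250),(240,200),(330,260),(400,250),(160,230),(464,220)]: print(p,hsv[p[1],p[0]])
a=cv2.resize(im[145:280,220:350],None,fx=4.4,fy=4.4,interpolation=cv2.INTER_CUBIC)
cv2.imwrite("pics/crop1.png",a)
E
```

```text
white (454, 281) 227.5 [ 411.94  -350.471] (35.49496078491211, 30.213943481445312) 0.18577647507136805
white (468, 218) 753.5 [ 548.036 -384.491] (76.68839263916016, 49.13506317138672) 0.3987828068929012
white (282, 214) 7844.5 [538.47    1.213] (243.63235473632812, 227.99972534179688) -0.027436950814432343
deck (431, 253) 6871.0 [ 481.912 -318.066] (248.44088745117188, 215.81741333007812) -0.0669368229444331
deck (285, 212) 10218.0 [546.029  -0.388] (257.61041259765625, 235.00477600097656) -0.028833113015906384
mat (430, 251) 10061.5 [ 486.303 -327.335] (257.87591552734375, 227.33203125) -0.08148460671509995
(257, 245) [ 45   9 174]
(316, 230) [ 15  92 130]
(316, 250) [ 16  81 132]
(240, 200) [ 86  11 158]
(330, 260) [ 53   6 159]
(400, 250) [105   5 102]
(160, 230) [ 45   9 109]
(464, 220) [50  8 96]
```

View pics/crop1.png

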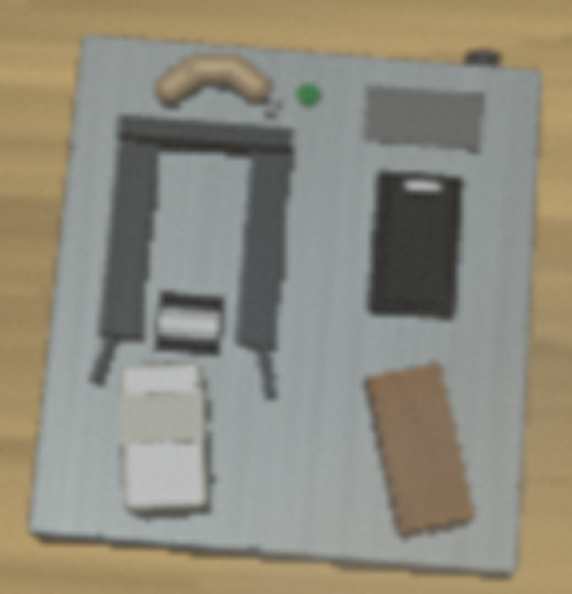

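The crop confirms the foam at crop (165,438) with its mark across the top, the brown block at (420,448), and the deck corners at (82,38), (540,70), (515,575) and (32,535). Next is the mat.

Run:
```python
from h import *
im=cv2.imread("pics/top0.png"); c=cam("top")
a=cv2.resize(im[185:315,370:490],None,fx=4.4,fy=4.4,interpolation=cv2.INTER_CUBIC)
cv2.imwrite("pics/crop2.png",a)
f=lambda p,o:(np.array(p)+.5)/4.4-.5+o
def q(n,p,z):
    k=f(p,(220,145)).astype(np.float32); print(n,onplane(c,k,z).tolist(),*rect(c,k,z))
q("deck",[(82,38),(540,70),(515,575),(32,535)],30)
q("foam",[(122,365),(200,362),(208,505),(128,510)],62)
q("brown",[(365,380),(438,363),(472,520),(403,535)],58)
q("rocker",[(378,172),(462,176),(455,318),(370,313)],41)
q("lips",[(120,142),(292,152),(275,350),(100,336)],42)
k=np.array([(74,188),(172,179),(187,268),(75,275)],np.float32); print("bin",*rect(c,k,120))
```

```text
deck [[676.942233017973, 114.95173690924835], [672.2323805750125, -122.97810978431792], [413.0662013011304, -115.53781771449474], [419.39531470094414, 120.13561038079723]] [545.021  -1.405] (259.2633972167969, 237.97645568847656) -0.020125242041619796
foam [[500.14429044983626, 79.62585042154257], [503.6562646534027, 42.27122070994894], [435.38610961250936, 34.374615501545435], [430.9582892484349, 71.94774352826829]] [467.638  56.986] (69.61075592041016, 37.83226776123047) 0.11052539636176208
brown [[499.9399661777562, -37.49521755431511], [510.1777088216024, -72.34021578009398], [435.6006368766467, -90.71595174868267], [426.7485229037859, -58.36505989018469]] [468.291 -65.402] (76.75730895996094, 36.316673278808594) 0.27776908321008004
rocker [[609.5527920991299, -40.78171214628893], [609.7508322467995, -83.11976979561777], [536.4690527089477, -81.6864665273124], [536.702356609153, -39.593948012757025]] [573.227 -61.357] (73.74836730957031, 42.32919692993164) -0.016302673770974562
lips [[617.9667630216345, 90.19944063826952], [617.4078273896077, 3.0445406331370695], [515.3202305029045, 6.447204515698131], [517.6219117731071, 93.0558129609561]] [567.515  48.05 ] (102.3067398071289, 87.13551330566406) -0.02845787361831422
bin [477.981 308.304] (219.93898010253906, 182.278076171875) -1.4206505835533214
```

View pics/crop2.png

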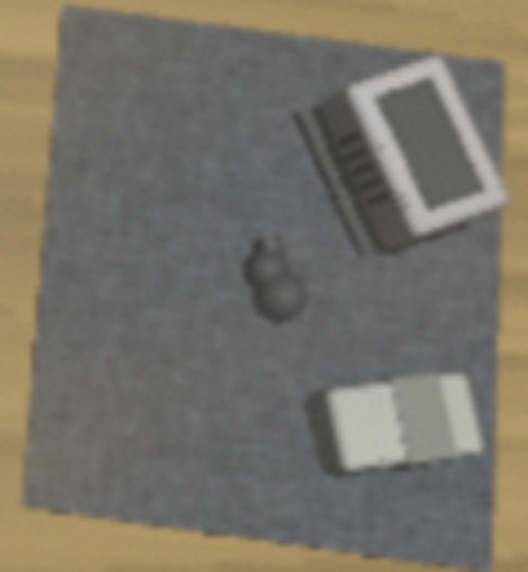

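Crop 2 shows the pack's top face with corners (347,93), (440,57), (508,198), (418,240), the foam on the mat at (405,422), and the mold at (275,285). The mat holds no other scrap, so there are three scraps. I'm clearing scrap1 first.

```bash
cat >> h.py <<'E'
DN=lambda yaw:[np.pi,0,yaw]
BIN=np.array([478.,311.]); T=np.array([545.5,-1.4]); TY=-0.022
def tb(x,y):
    c,s=np.cos(TY),np.sin(TY); return T+[c*x-s*y,s*x+c*y]
def at(xy,z): return [float(xy[0]),float(xy[1]),float(z)]
def st(): 
    s=bot.get_state(); print("t %.1f"%s["t"],s["tcp_pos"],"F",s["contact_force"],"open %.3f gf %.1f"%(s["opening"],s["gripper_force"])); return s
def scrap(xy,yaw,z,dx=0,op=0.95):
    "grip a scrap and drop it in the bin; False if nothing held"
    bot.grip(op,40)
    bot.move_ptp(at(xy,230),DN(yaw)); bot.movel(at(xy,z+40),max_speed=200)
    if bot.movel(at(xy,z),max_speed=60,threshold=8): print("touched"); st(); bot.movel(at(xy,230)); return False
    bot.grip(0.0,40); bot.movel(at(xy,230),max_speed=150)
    if st()["opening"]<0.25: return False
    bot.move_ptp(at(BIN+[dx,0],230),DN(0.0)); bot.movel(at(BIN+[dx,0],90),max_speed=150)
    held=st()["opening"]>0.25
    bot.grip(0.8); bot.dwell(.2); bot.movel(at(BIN+[dx,0],230),max_speed=250); return held
E
python3 - <<'E'
from h import *
c=cam("top"); f=lambda p,o:((np.array(p)+.5)/4.4-.5+o).astype(np.float32)
print("foam2",*rect(c,f([(328,388),(470,373),(482,450),(345,470)],(370,185)),35))
print("pack",*rect(c,f([(347,93),(440,57),(508,198),(418,240)],(370,185)),57))
print("mold",onplane(c,f([(275,285)],(370,185)),15))
print(scrap([467.6,57],0.11,36,-20))
cv2.imwrite("pics/top1.png",imaging.capture("top"))
E
```

```text
foam2 [ 416.727 -379.966] (69.5670166015625, 39.07123947143555) -1.412226256011344
pack [ 547.1   -387.001] (77.75357818603516, 50.616355895996094) 0.4131825189069596
mold [[ 482.149 -325.962]]
t 6.3 [466.985  57.032 229.173] F [ 0.37   0.372 -0.116] open 0.461 gf 40.6
t 12.1 [458.667 311.323  90.806] F [-0.335  0.155 -1.241] open 0.456 gf 46.7
True
```

View pics/top1.png

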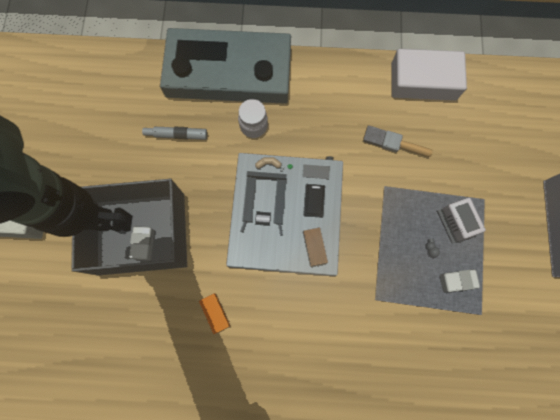

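The foam is in the bin at (141,243) and the other objects haven't moved. Next are the brown block and then the mat foam, with a pixel check first in case of a knock.

Run:
```python
from h import *
print(scrap([468.3,-65.4],0.278,35,15))
im=imaging.capture("top"); cv2.imwrite("pics/top2.png",im)
a=cv2.imread("pics/top1.png"); d=cv2.absdiff(a,im)[180:320,370:500].max()
print("mat diff",d)
if d<40: print(scrap([416.7,-380],-1.41,9,40)); cv2.imwrite("pics/top3.png",imaging.capture("top"))
```

```text
t 21.7 [467.706 -65.237 229.144] F [-0.592  0.223 -0.258] open 0.412 gf 39.8
t 27.1 [493.673 311.341  90.883] F [ 0.02   0.454 -0.533] open 0.417 gf 39.8
True
mat diff 5
t 35.2 [ 416.306 -379.545  229.086] F [-0.108  0.946 -0.941] open 0.459 gf 40.9
t 38.8 [518.752 311.253  90.928] F [ 0.227 -0.555 -0.13 ] open 0.459 gf 40.7
True
```

Run:
```python
from h import *
bot.move_ptp([500,-310,300],DN(0.4))
im=imaging.capture("top"); 
cw=cam("wrist"); w=imaging.capture("wrist"); cv2.imwrite("pics/w1.png",w)
print(cw)
cv2.imwrite("pics/crop3.png",np.hstack([cv2.resize(im[165:285,60:200],None,fx=3,fy=3,interpolation=cv2.INTER_CUBIC),cv2.resize(im[165:285,220:345],None,fx=3,fy=3,interpolation=cv2.INTER_CUBIC)]))
print(project(cw,[[547,-387,57],[482,-326,15]],True))
```

```text
(array([[325.192,   0.   , 279.21 ],
       [  0.   , 325.192, 208.268],
       [  0.   ,   0.   ,   1.   ]]), array([ 561.271, -284.453,  443.088]), array([[ 0.389,  0.889,  0.24 ],
       [-0.921,  0.376,  0.101],
       [-0.001, -0.26 ,  0.966]]))
[[352.531 167.704]
 [284.92  189.401]]
```

View pics/crop3.png

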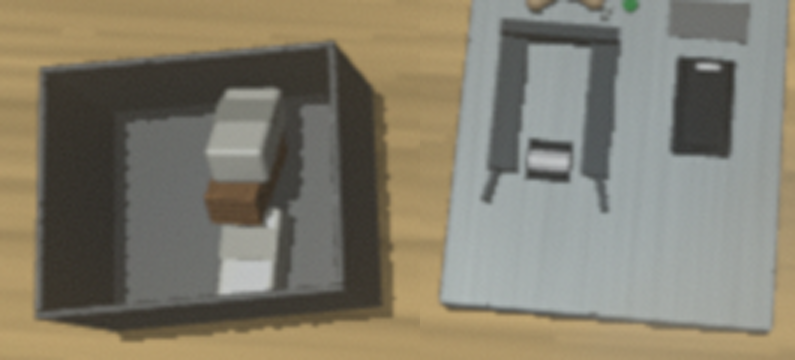

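View pics/w1.png

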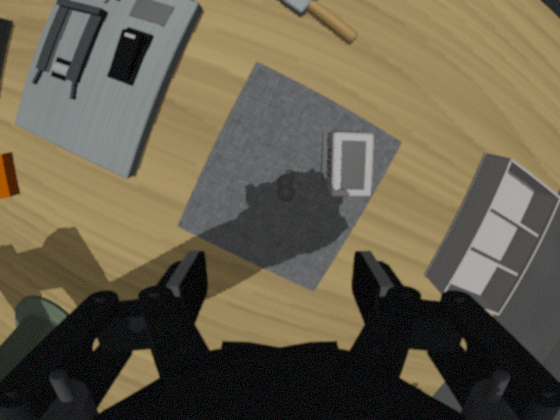

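All three scraps are in the bin, at left-panel (245,135), (237,203) and (250,260), and the run-up to the shoe is clear. The wrist view has the pack at (352,164) against a predicted (352.5,167.7). One wrist look over the shoe will refine its pose.

Run:
```python
from h import *
c=cam("wrist"); im=cv2.imread("pics/w1.png")
w=imaging.capture("wrist"); c=cam("wrist")
hsv=cv2.cvtColor(w,cv2.COLOR_BGR2HSV); m=(hsv[...,2]>140)&(hsv[...,1]<40); m[:,:300]=0; m[:,410:]=0; m[260:]=0
for k in blobs(m,300): print("pack",*rect(c,k,57,True))
bot.move_ptp([430,45,230],DN(0)); bot.dwell(.3)
c=cam("wrist"); w=imaging.capture("wrist")
cv2.imwrite("pics/w2.png",w); np.savez("w2.npz",K=c[0],p=c[1],R=c[2])
# predicted shoe lip-wall corners (outer 87 wide), inner lips edges, home
P=[(*tb(-30,50+s*23.5),42) for s in(1,-1)]+[(*tb(70,50+s*23.5),42) for s in(1,-1)]+[(*tb(-130,s*120),30) for s in(1,-1)]
for p in project(c,P,True): cv2.circle(w,tuple(int(round(v)) for v in p),2,(0,0,255),-1)
cv2.imwrite("pics/w2m.png",w)
```

```text
pack [ 550.945 -385.386] (76.80680847167969, 49.62104797363281) 0.39405562937898325
```

View pics/w2m.png

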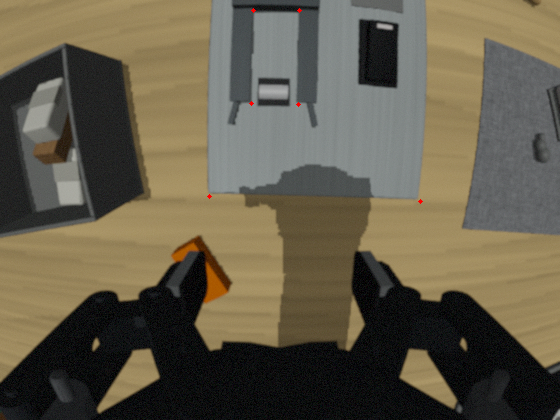

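The predicted lip corners (252,103), (298,103), (254,10) and (299,10) land on the lip edges within 1–2 px, so the shoe pose is good. Now picking up the pack and setting it down at the entry.

Run:
```python
from h import *
bot.grip(0.87,60)
p=[549,-386]
bot.move_ptp(at(p,200),DN(0.40)); bot.movel(at(p,60),max_speed=150)
print("touch",bot.movel(at(p,26),max_speed=50,threshold=8)); st()
bot.grip(0.0,60); st(); bot.movel(at(p,180),max_speed=120); st()
e=tb(-80,50)
bot.move_ptp(at(e,180),DN(TY)); bot.movel(at(e,70),max_speed=120); st()
print("down",bot.movel(at(e,48),max_speed=20,threshold=5)); st()
cv2.imwrite("pics/w3.png",imaging.capture("wrist")); im=imaging.capture("top"); cv2.imwrite("pics/top4.png",im)
a=cv2.imread("pics/w3.png")
cv2.imwrite("pics/m3.png",np.hstack([a[:, 130:430],cv2.resize(im[145:285,215:350],None,fx=3,fy=3)]))
```

```text
touch False
t 49.7 [ 549.146 -386.152   26.095] F [-0.688  0.276 -0.723] open 0.870 gf 0.0
t 50.1 [ 549.457 -386.363   26.737] F [-0.326 -0.522  2.588] open 0.599 gf 64.8
t 51.5 [ 548.541 -385.615  178.951] F [ 0.036 -0.191 -2.781] open 0.599 gf 64.2
t 54.2 [467.258  50.253  70.516] F [-0.016  0.205 -0.806] open 0.597 gf 64.2
down True
t 55.0 [466.4    50.35   53.683] F [-0.45   0.883  4.815] open 0.594 gf 65.1
```

View pics/m3.png

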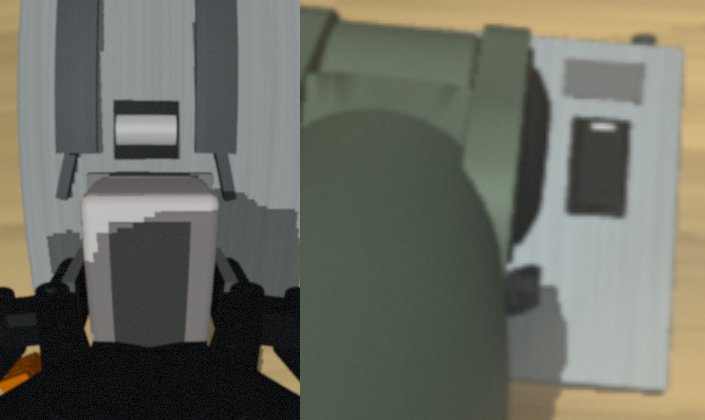

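The pack is at the entry, in line with the shoe. The foot's centre is at column 151 against 147 for the shoe's centre line, so it sits about 1.5 mm to −y. I'll shift it and slide it in under a force limit.

Run:
```python
from h import *
z=53.9
bot.movel(at(tb(-80,51.5),z),rot=DN(TY),max_speed=20)
for x,thr in((-55,14),(-30,14),(0,18),(36,20)):
    hit=bot.movel(at(tb(x,51.5),z),max_speed=25,threshold=thr); s=st(); print(x,hit,(s["tcp_pos"][:2]-tb(30,50)))
    if hit: break
cv2.imwrite("pics/w4.png",imaging.capture("wrist"))
```

```text
t 56.5 [491.634  51.228  53.951] F [ 0.656 -0.402  0.325] open 0.596 gf 64.4
-55 False [-84.958   3.3  ]
t 57.6 [516.525  50.698  53.898] F [ 0.676 -2.675  0.647] open 0.600 gf 64.4
-30 False [-60.068   2.77 ]
t 59.0 [546.516  50.101  53.908] F [-0.671 -2.54   0.905] open 0.599 gf 64.5
0 False [-30.076   2.174]
t 60.3 [577.515  49.885  53.91 ] F [-0.899  0.21   3.717] open 0.597 gf 64.9
36 True [0.923 1.957]
```

View pics/w4.png

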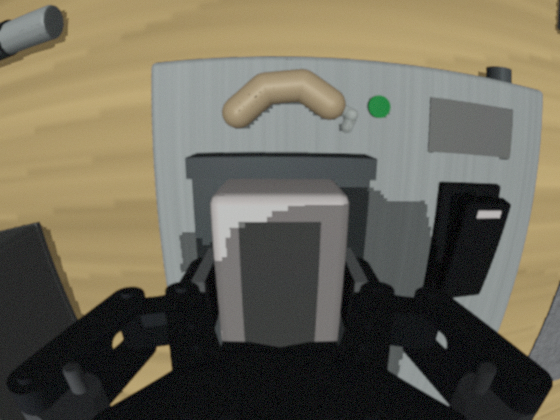

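The slide stopped on a force hit at +0.9 mm, inside the stop's uncertainty, with the pack's leading edge (row 180) against the bar (row 178). I'll release it, push from behind with shut fingers to be sure, then look.

Run:
```python
from h import *
bot.grip(0.78); p=bot.get_state()["tcp_pos"]; bot.movel(at(p,150),max_speed=150)
bot.grip(0.0,40)
b=tb(30-85,51); bot.movel(at(b,150),rot=DN(TY),max_speed=150); bot.movel(at(b,58),max_speed=120)
hit=bot.movel(at(tb(30-40,51),58),max_speed=20,threshold=20); s=st(); print(hit,s["tcp_pos"][:2]-tb(30,50))
bot.movel(at(b,58),max_speed=100); bot.movel(at(b,230),max_speed=200)
c=cam("wrist"); w=imaging.capture("wrist"); cv2.imwrite("pics/w5.png",w)
print(project(c,[(*tb(-19.5,50),34),(*tb(30-40,50),36),(*tb(70,50),52),(*tb(50,-60),45)],True))
cv2.imwrite("pics/w5c.png",cv2.resize(w[0:250,150:450],None,fx=2.4,fy=2.4,interpolation=cv2.INTER_CUBIC))
```

```text
t 65.6 [526.528  50.234  56.674] F [-0.205 -0.006  0.725] open 0.001 gf 0.0
True [-50.065   2.306]
[[280.1   148.962]
 [280.101 139.992]
 [280.091  60.232]
 [387.838  85.521]]
```

View pics/w5c.png

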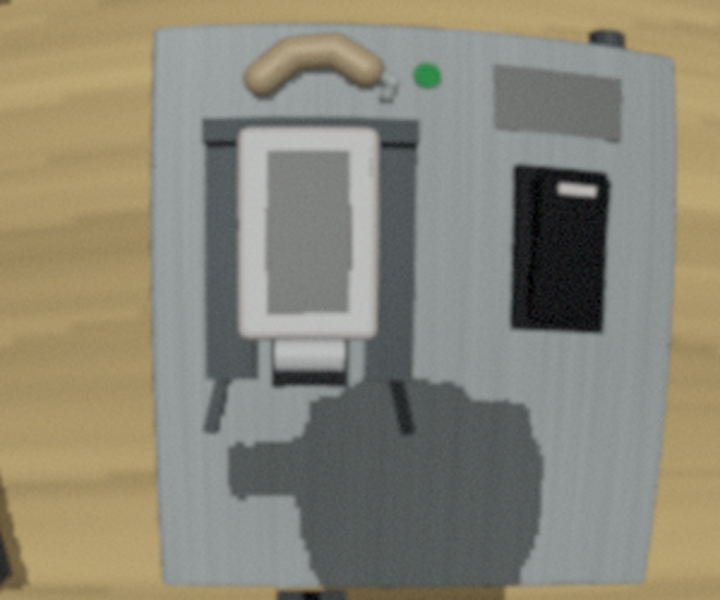

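The pack sits against the bar with the roller showing behind it at crop (310,355). I'll do one slower, firmer push to rule out an impact reading, then press the rocker.

Run:
```python
from h import *
b=tb(30-85,51); bot.movel(at(b,58),max_speed=150); bot.movel(at(tb(30-55,51),58),max_speed=60)
hit=bot.movel(at(tb(30-44,51),58),max_speed=6,threshold=28); s=st(); print(hit,s["tcp_pos"][:2]-tb(30,50))
bot.movel(at(b,58),max_speed=100); bot.movel(at(b,150),max_speed=200); bot.dwell(.3)
r=tb(51.5,-60); bot.movel(at(r,150),max_speed=200); bot.movel(at(r,62),max_speed=100)
hit=bot.movel(at(r,32),max_speed=20,threshold=15); s=st(); print("rocker",hit)
bot.movel(at(r,150),max_speed=120); q=tb(-60,0); bot.movel(at(q,230),max_speed=200)
w=imaging.capture("wrist"); cv2.imwrite("pics/w6c.png",cv2.resize(w[0:250,150:450],None,fx=2.4,fy=2.4,interpolation=cv2.INTER_CUBIC)); st()
```

```text
t 71.1 [526.96   50.086  57.489] F [-14.273   0.399  12.096] open -0.000 gf 7.3
False [-49.633   2.158]
t 75.4 [598.77  -62.74   46.921] F [-1.272  0.36   6.831] open 0.001 gf 3.3
rocker True
t 77.4 [485.95   -0.457 229.263] F [-0.055 -1.111 -0.59 ] open 0.003 gf 0.0
```

View pics/w6c.png

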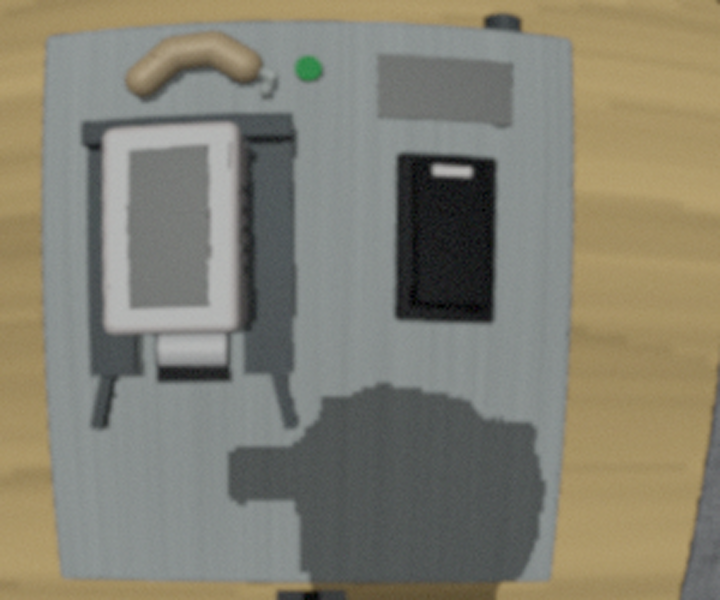

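The firm push (14 N) didn't move the pack, so it is hard against the stop. The rocker at (446,238) looks tilted, but the stop height of 46.9 mm doesn't prove it is on. I'll press again, slower, firmer and farther out.

Run:
```python
from h import *
r=tb(55,-60); bot.movel(at(r,150),max_speed=200); bot.movel(at(r,55),max_speed=100)
for z in (48,46,44,42,40):
    hit=bot.movel(at(r,z),max_speed=8,threshold=25); bot.dwell(.2); s=st()
    if hit or s["contact_force"][2]>18: break
bot.movel(at(r,150),max_speed=120)
# check: touch lightly the near and far halves to measure the tilt
for x in (10,50):
    q=tb(x,-60); bot.movel(at(q,80),max_speed=150)
bot.movel(at(tb(-110,-60),190),max_speed=200); bot.dwell(.3)
w=imaging.capture("wrist"); s1=imaging.capture("scene"); s0=cv2.imread("pics/scene0.png")
f=lambda a:cv2.resize(a[200:280,210:310],None,fx=4,fy=4,interpolation=cv2.INTER_CUBIC)
cv2.imwrite("pics/s7.png",np.hstack([f(s0),f(s1)]))
```

```text
t 80.6 [599.238 -62.617  48.08 ] F [ 0.106  0.    -0.194] open 0.002 gf 0.0
t 81.2 [599.418 -62.643  46.834] F [-1.486  1.024  6.272] open -0.000 gf 2.9
t 81.8 [599.513 -62.682  46.438] F [-5.508  1.511 17.237] open 0.005 gf 8.2
t 82.4 [599.607 -62.708  46.108] F [-9.108  2.1   28.324] open -0.002 gf 13.6
```

View pics/s7.png

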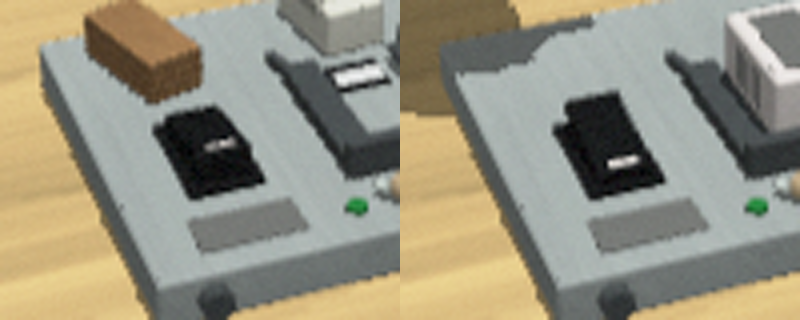

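In the left panel (before), the marked far end stands up. In the right panel (now) it is down at (622,162) with the near end raised, and a 28 N press hit a hard stop, so the rocker is on. Handing in.

```bash
python3 -c "
from h import *
st(); print(bot.sign_off())"
```

```text
t 86.1 [434.228 -58.898 189.651] F [-0.853 -0.842 -0.333] open 0.000 gf 0.0
the job is handed in; nothing more can be done
None
```

I handed the job in at about 86 s, with no verdict returned: all three scraps are in the bin, the pack is pushed hard against its stop (the detent click was judged from pictures and push force, not read directly), and the rocker is on.

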